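# Slide the long label plate out over the end of the ledge

## Task

Two blank metal label plates lie flat on the raised grey ledge: with the fingertips, push the longer one along the ledge to the robot's left, until about a third of its length sticks out over the ledge's left end, where the next person can take it by its edge. Only push it, do not pinch or lift it, and leave it lying flat and pointing straight along the ledge. Do not disturb the short plate or anything else.

Things in the scene. Friction and masses are not known exactly. Their poses are not given: they have to be found in the camera images.
- ledge: Fixed low grey ledge, 260 mm along its x, 280 mm along its y, flat top 40 mm above its origin, no rim. Origin: centre of its underside. +x points away from the robot, +y to its left (yaw up to 0.25 rad). The plates lie on it, length along its y within 0.1 rad: one in the front row (x about -85 mm), one in the middle row (x about +5 mm), either way round. A dish and a bottle stand at the rear.
- ledge_end (a point): Middle of the top edge of the ledge's left (+y) end, at the height of its top; axes as the ledge's.
- long_plate: The longer plate: flat loose aluminium rectangle, 60 x 120 x 6 mm (x, y, z), a small screw hole at each end, about 0.12 kg. Origin: centre of its underside. Starts wholly on the ledge, its leading end about 100 to 150 mm short of the left end. It tips off if more than half of it sticks out.
- short_plate: The shorter plate, to be left alone: the same metal and width, 60 x 80 x 6 mm, about 0.08 kg, length along its y. Origin at the centre of its underside.
- dish: Bystander: round flat dish, 60 mm across, 14 mm high, standing on the ledge's rear strip towards the right; origin at the centre of its underside.
- bottle: Bystander: small dropper bottle, 33 mm across, 62 mm high, standing on the ledge's rear strip towards the left; origin at the centre of its underside.
- clip: Bystander: binder clip, 32 mm each way, standing on the table to the right of the ledge; origin at the centre of its underside.
- marker: Bystander: marker pen, 135 mm long and 17 mm thick, lying on the table left of the ledge; origin at the centre of its underside.

How it is judged:
By the outcome, as a careful person would: the job done as asked, in the order asked, and still so for the second after the job is handed in, with the robot touching nothing.
It also fails if it takes over 38 s, if anything falls off the work surface, if the arm or the gripper's body presses on something with over 40 N, if the wrist force passes 120 N, or if a joint passes its speed limit or range.

## Robot

A 6-joint arm with a two-finger parallel gripper is mounted at the origin on a cart in front of the work surface, level with it; the furniture and walls round the work are solid. World frame = base frame: x ahead of the robot, y to its left, z up, the work surface at z = 0. Lengths are in m, angles in rad, forces in N, time in s.
With the tool pointing down it reaches from about 0.35 to 0.85 m from the base axis. Payload 8.1 kg.
Tool frame: the origin (TCP) lies midway between the tips of the shut fingers; the grasp point (between the pads) lies 19 mm behind it; y points along the fingers, x is the direction in which the jaws open and shut, and the axes are right-handed (so a half turn about y gives the same grasp; the last joint's range is limited). The gripper opens to 85 mm and grips with 20 to 120 N. Pads are 22 mm wide; open, the fingers measure 114 mm over their backs; the gripper's body (76 mm by 85 mm) begins 54 mm behind the grasp point. The pads swing forward as they close: fully open they stand 13 mm farther back than shut.
Start: joints at [1.115, 0.13, 1.488, -0, 1.523, -0.085], TCP at [0.217, 0.559, 0.231] pointing down, gripper open.
Joint ranges: [-2.96, 2.96], [-0.89, 2.26], [0.02, 2.5], [-1.34, 4.48], [0, 2.73], [-2.66, 2.66]. Speed limits (rad/s): [2.39, 2.39, 2.79, 3.14, 3.14, 3.14].

## Interface

Orientations are given as a rotation vector (axis times angle).
In Python, from rig import manip gives the robot as it stands. The module is installed in compiled form; this text tells all that it offers.
- The arm moves only by the tool send_rows, never from a script. Its arguments are lists of equal length, an entry for each row: "hand": the opening in per cent of the stroke, from 0 (shut) to 100 (fully open); "dp": the shift along the tool's x, y, z each as a share of 0.02 m, from -1 to 1, a list of three; "yaw": the turn about the tool's y as a share of 0.15 rad, from -1 to 1. A call has 1 to 5 rows; each row shifts and turns the commanded pose from where the row before left it, along the tool's axes as they then stand; what a row does not reach is not made up. A row lasts 1/10 s, in which the tool goes at most 50 mm and 8.59 degrees, less where a joint would pass 70% of its speed; a pose out of reach is approached as far as the arm can. A call with a number of a shift or a turn outside -1 to 1 is refused whole. A call with a gripper value outside its range is refused whole. The fingers move at their own pace and stop on an object; "newtons" is the grip in N (left out, the last holds). Time passes only in rows, so rows that do not move let the fingers close. It gives the time, the measured TCP pose, the force and the opening at its end, in the units of the state.
- manip.observe(): the state, without advancing time (a new reading comes with each control period).
- manip.camera(name): name is "scene" or "top" or "wrist"; returns a dict with "pixels" (420x560x3 uint8, blue, green, red), "depth" (420x560 float32, m along the optical axis (not along the pixel's ray), 0 where there is no reading), "mtx" (3x3 intrinsics, pixels), "world_to_cam" (4x4, takes a point from world to camera coordinates). Camera axes: x right, y up, looking along -z (the intrinsics and any distortion apply to the point x, -y, -z); pixel columns grow to the right and rows downward; lengths in m; the calibration is good to about 2 mm. A picture is of the moment at which its call begins.
- manip.sign_off(): hands the job in, once; it reports no verdict.
The state is a dict: "clock": time; "joint_positions": joint angles; "joint_velocities": joint speeds; "tau": joint torques, N m; "tcp_pos": TCP position; "tool_rot": TCP orientation; "ft_force": force on the tool from outside, world axes, zero at the start; "moment": the same for the moment, N m; "finger_gap": finger opening in m.
Only numpy, scipy, OpenCV 4.12 (cv2) and the standard library are available. Lean on these libraries where they do the work, as an engineer would, in place of code of your own. Each camera call takes 0.05 s, during which the arm holds its last target. There are 200 camera calls.

## Working session

There is one attempt and no reset: what is moved stays moved. The work goes in short steps, Python scripts to look and compute and a tool call to move; the robot and the scene stay as the last step left them, time stands still between calls to the robot, and variables do not carry over. Pictures are saved under pics/ and viewed, about 8 in all and at most 12, crops included, and the job is handed in when it is done.

Besides the shell and the picture viewer there is one more tool, called by a JSON object that holds its "name" and its "arguments", one argument or row to a line. send_rows: Moves the arm, as the interface text tells. Shift numbers are shares of 0.02 m and turn numbers shares of 0.15 rad, none past 1 either way. Its arguments: {"type":"object","properties":{"hand":{"type":"array","items":{"type":"number"}},"dp":{"type":"array","items":{"type":"array","items":{"type":"number","minimum":-1,"maximum":1}}},"yaw":{"type":"array","items":{"type":"number","minimum":-1,"maximum":1}},"newtons":{"type":"number"}},"required":["hand","dp","yaw"]}

```bash
mkdir -p pics; cat > h.py <<'E'
import numpy as np, cv2
from rig import manip
def ray(c,uv,z):
    uv=np.asarray(uv,float).reshape(-1,2)
    K=c["mtx"];T=np.array(c["world_to_cam"]);R=T[:3,:3];o=-R.T@T[:3,3]
    d=np.c_[(uv-[K[0][2],K[1][2]])/[K[0][0],K[1][1]],np.ones(len(uv))]*[1,-1,-1]
    d=d@R
    return o+d*((z-o[2])/d[:,2])[:,None]
def cloud(c):
    h,w=c["depth"].shape;K=c["mtx"];T=np.array(c["world_to_cam"])
    v,u=np.mgrid[:h,:w];D=c["depth"]
    p=np.stack([(u-K[0][2])/K[0][0]*D,-(v-K[1][2])/K[1][1]*D,-D],-1)-T[:3,3]
    return p@T[:3,:3]
E
python3 - <<'E'
from h import *
print(manip.observe())
for n in("top","scene"):
    c=manip.camera(n);cv2.imwrite(f"pics/{n}0.png",c["pixels"]);np.save(n+".npy",c,allow_pickle=True)
c=np.load("top.npy",allow_pickle=True).item();P=cloud(c)
z=P[...,2]
m=((z>.034)&(z<.043)&(c["depth"]>0)).astype(np.uint8)
k=cv2.connectedComponentsWithStats(m)
print(k[2][:6])
E
```

```text
{'clock': 0.0, 'joint_positions': array([ 1.11462076e+00,  1.31201722e-01,  1.48930178e+00, -2.11238196e-05,
        1.52300147e+00, -8.54105259e-02]), 'joint_velocities': array([-6.36137027e-04, -1.58463590e-03, -1.05584733e-05, -8.79504706e-04,
       -1.18309023e-04,  1.79042014e-04]), 'tau': array([ 4.27404419e-03, -5.69403577e+01, -5.00546265e+01, -1.64990104e-05,
        1.47942145e-02, -3.68564315e-05]), 'tcp_pos': array([0.21713998, 0.55872492, 0.23020786]), 'tool_rot': array([-1.36307926, -0.93065793,  0.93338847]), 'ft_force': array([-0.24920715,  0.02539715, -0.39920102]), 'moment': array([-0.00254963,  0.03085275, -0.03660012]), 'finger_gap': 0.08543296644989919}
[[     0      0    560    420 225628]
 [   169      0      1      1      1]
 [   285      1      1      1      1]
 [   288      1      1      1      1]
 [   297      1      1      1      1]
 [   299      1      2      2      2]]
```

View pics/top0.png

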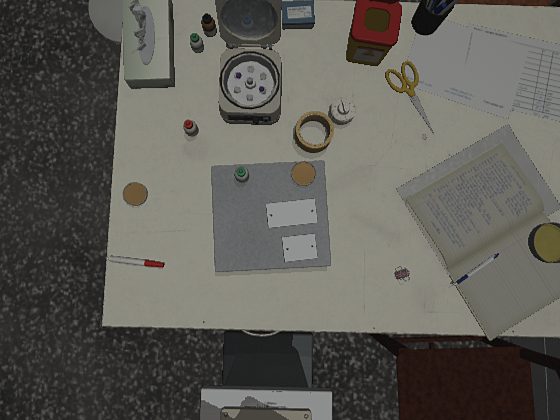

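View pics/scene0.png

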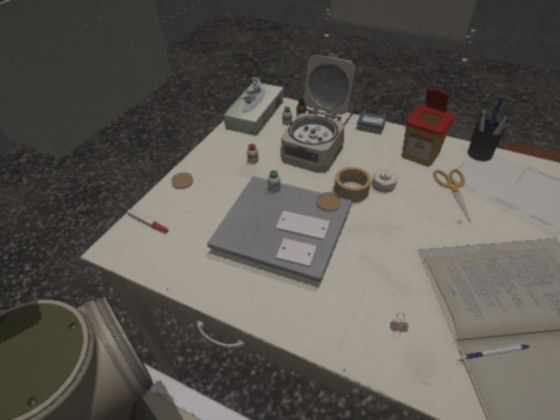

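The top view shows the ledge at about (212–330, 161–271). The long plate is in the middle row at about (291,213), the short one in the front row at (300,248), the bottle at (241,173) and the dish at (303,173).

```bash
python3 - <<'E'
from h import *
c=np.load("top.npy",allow_pickle=True).item();T=c["world_to_cam"]
print("cam",-T[:3,:3].T@T[:3,3])
g=cv2.cvtColor(c["pixels"],cv2.COLOR_BGR2GRAY);hsv=cv2.cvtColor(c["pixels"],cv2.COLOR_BGR2HSV)
print(g[213,280],g[240,240],g[290,250],hsv[213,280],hsv[240,240])
sub=np.zeros_like(g);sub[166:268,216:326]=255
m=cv2.bitwise_and(((g>160)*255).astype(np.uint8),sub)
m=cv2.morphologyEx(m,cv2.MORPH_CLOSE,np.ones((5,5)))
for k in cv2.findContours(m,0,1)[0]:
    if cv2.contourArea(k)<300: continue
    b=cv2.boxPoints(cv2.minAreaRect(k));p=ray(c,b,.046)
    print("plate",p.mean(0).round(4),np.linalg.norm(p-np.roll(p,1,0),axis=1).round(4));print(p.round(4))
z=cloud(c)[...,2]
m=((g<150)*255).astype(np.uint8);s2=np.zeros_like(g);s2[150:285,200:345]=255
m=cv2.morphologyEx(cv2.morphologyEx(m&s2,cv2.MORPH_CLOSE,np.ones((5,5))),cv2.MORPH_OPEN,np.ones((5,5)))
k=max(cv2.findContours(m,0,1)[0],key=cv2.contourArea);b=cv2.boxPoints(cv2.minAreaRect(cv2.convexHull(k)));p=ray(c,b,.04)
print("ledge",p.mean(0).round(4),np.linalg.norm(p-np.roll(p,1,0),axis=1).round(4));print(p.round(4))
for uv in((291,213),(300,240),(240,240),(241,173),(303,173),(402,273)): print(uv,cloud(c)[uv[1],uv[0]].round(4))
from scipy.spatial.transform import Rotation as R
print(R.from_rotvec(manip.observe()["tool_rot"]).as_matrix().round(3))
E
```

```text
cam [ 0.4679108  -0.00248308  1.0323133 ]
145 102 139 [ 90   3 146] [120   2 103]
ledge [ 0.5699 -0.0021  0.04  ] [0.3274 0.3566 0.3284 0.3445]
[[ 0.7286  0.1806  0.04  ]
 [ 0.739  -0.1759  0.04  ]
 [ 0.4106 -0.1789  0.04  ]
 [ 0.4015  0.1656  0.04  ]]
(291, 213) [ 0.5774 -0.0476  0.0471]
(300, 240) [ 0.5127 -0.0708  0.0463]
(240, 240) [0.509  0.0738 0.0409]
(241, 173) [0.6612 0.0724 0.1005]
(303, 173) [ 0.6771 -0.0749  0.0448]
(402, 273) [ 0.4397 -0.327   0.0126]
[[ 0.362 -0.001 -0.932]
 [ 0.932 -0.002  0.362]
 [-0.002 -1.     0.   ]]
```

```bash
cat > meas.py <<'E'
from h import *
def measure(c):
    g=cv2.cvtColor(c["pixels"],cv2.COLOR_BGR2GRAY)
    z=cloud(c)[...,2]
    # ledge: grey darker than table & plates, depth near .04
    m=((z>.03)&(z<.053)&(c["depth"]>0)).astype(np.uint8)*255
    m[:, :190]=0;m[:,350:]=0;m[:140]=0;m[290:]=0
    m=cv2.morphologyEx(m,cv2.MORPH_OPEN,np.ones((7,7)))
    k=max(cv2.findContours(m,0,1)[0],key=cv2.contourArea)
    (ctr,wh,an)=cv2.minAreaRect(k)
    b=cv2.boxPoints((ctr,wh,an));L=ray(c,b,.04)
    s2=np.zeros_like(g);cv2.fillPoly(s2,[b.astype(int)],255);s2=cv2.erode(s2,np.ones((5,5)))
    pm=((g>124)*255).astype(np.uint8)&s2
    pm=cv2.morphologyEx(cv2.morphologyEx(pm,cv2.MORPH_CLOSE,np.ones((5,5))),cv2.MORPH_OPEN,np.ones((5,5)))
    pl=[ray(c,cv2.boxPoints(cv2.minAreaRect(k)),.046) for k in cv2.findContours(pm,0,1)[0] if cv2.contourArea(k)>250]
    return L,pl
def show(n,p):
    e=np.roll(p,-1,0)-p;l=np.linalg.norm(e,axis=1)
    a=[np.arctan(-x[0]/x[1]) if abs(x[1])>abs(x[0]) else np.arctan(x[1]/x[0]) for x in e]
    print(n,p.mean(0).round(4),"sides",l.round(4),"yaw",np.round(a,3));print(p[:,:2].round(4).tolist())
E
python3 - <<'E'
from meas import *
c=np.load("top.npy",allow_pickle=True).item()
L,pl=measure(c);show("ledge",L)
for p in pl: show("plate",p)
E
```

```text
ledge [0.5724 0.0032 0.04  ] sides [0.2859 0.2604 0.2782 0.2593] yaw [0.084 0.067 0.08  0.096]
[[0.6899, 0.1562], [0.7138, -0.1287], [0.454, -0.1461], [0.4318, 0.1313]]
plate [ 0.4956 -0.0697  0.046 ] sides [0.0789 0.0582 0.0784 0.0581] yaw [0.138 0.128 0.137 0.136]
[[0.519, -0.0268], [0.5298, -0.1049], [0.4721, -0.1123], [0.4614, -0.0347]]
plate [ 0.5786 -0.0484  0.046 ] sides [0.1188 0.0587 0.1181 0.0586] yaw [0.136 0.123 0.135 0.135]
[[0.5997, 0.0142], [0.6158, -0.1035], [0.5575, -0.1107], [0.5416, 0.0063]]
```

{"name": "send_rows", "arguments": {
  "hand": [50,50,50,50,50],
  "dp": [
    [-0.8,0,-1],
    [-0.7,0,-1],
    [-0.5,0,-1],
    [-0.3,0,-1],
    [-0.1,0,-1]
  ],
  "yaw": [1,1,1,1,1],
  "newtons": 20
}}

```text
clock: 0.6
tcp_pos: [0.2691, 0.4573, 0.2308]
tool_rot: [-1.543, -0.348, 0.349]
ft_force: [0.5, 0.5, -0.0]
finger_gap: 0.0432
```

```bash
cat > go.py <<'E'
import sys
from h import *
from scipy.spatial.transform import Rotation as R
def rem(x,y,z,a):
    s=manip.observe();M=R.from_rotvec(s["tool_rot"]).as_matrix()
    th=np.arctan2(M[1,0],M[0,0]);d=np.array([x,y,z])-s["tcp_pos"]
    u=np.array([[np.cos(a),np.sin(a),0],[0,0,-1],[-np.sin(a),np.cos(a),0]])
    print("t",s["clock"],"tcp",s["tcp_pos"].round(4),"th",th.round(4),"gap",round(s["finger_gap"],4),"F",s["ft_force"].round(2))
    print("rows now-frame",(M.T@d/.02).round(2),"target-frame",(u@d/.02).round(2),"yaw",((th-a)/.15).round(2))
if __name__=="__main__": rem(*map(float,sys.argv[1:5]))
E
python3 go.py .589 -.127 .2 .135
```

```text
t 0.6 tcp [0.2691 0.4573 0.2308] th 0.4438 gap 0.0432 F [ 0.52  0.55 -0.02]
rows now-frame [  1.9    1.55 -33.25] target-frame [ 11.92   1.54 -31.1 ] yaw 2.06
```

{"name": "send_rows", "arguments": {
  "hand": [35,35,35,35,35],
  "dp": [
    [0.2,0,-1],
    [0.4,0,-1],
    [0.4,0,-1],
    [0.4,0,-1],
    [0.4,0,-1]
  ],
  "yaw": [1,1,0,0,0]
}}

```text
clock: 1.1
tcp_pos: [0.3277, 0.3686, 0.2308]
tool_rot: [-1.568, -0.117, 0.118]
ft_force: [-0.4, -0.5, 0.7]
finger_gap: 0.0299
```

{"name": "send_rows", "arguments": {
  "hand": [35,35,35,35,35],
  "dp": [
    [0.4,0,-1],
    [0.4,0,-1],
    [0.4,0,-1],
    [0.4,0,-1],
    [0.4,0,-1]
  ],
  "yaw": [0,0,0,0,0]
}}

```text
clock: 1.6
tcp_pos: [0.3821, 0.2758, 0.2308]
tool_rot: [-1.568, -0.117, 0.118]
ft_force: [-0.5, 0.7, -0.5]
finger_gap: 0.0296
```

{"name": "send_rows", "arguments": {
  "hand": [35,35,35,35,35],
  "dp": [
    [0.4,0,-1],
    [0.4,0,-1],
    [0.4,0,-1],
    [0.4,0,-1],
    [0.4,0,-1]
  ],
  "yaw": [0,0,0,0,0]
}}

```text
clock: 2.1
tcp_pos: [0.4366, 0.1829, 0.2309]
tool_rot: [-1.568, -0.117, 0.118]
ft_force: [-0.0, 0.5, -0.3]
finger_gap: 0.0299
```

{"name": "send_rows", "arguments": {
  "hand": [35,35,35,35,35],
  "dp": [
    [0.4,0,-1],
    [0.4,0,-1],
    [0.4,0,-1],
    [0.4,0,-1],
    [0.4,0,-1]
  ],
  "yaw": [0,0,0,0,0]
}}

```text
clock: 2.6
tcp_pos: [0.4911, 0.0901, 0.2308]
tool_rot: [-1.568, -0.117, 0.118]
ft_force: [-0.2, -0.4, 0.8]
finger_gap: 0.03
```

{"name": "send_rows", "arguments": {
  "hand": [35,35,35,35,35],
  "dp": [
    [0.4,0,-1],
    [0.4,0,-1],
    [0.4,0,-1],
    [0.4,0,-1],
    [0.4,0,-1]
  ],
  "yaw": [0,0,0,0,0]
}}

```text
clock: 3.1
tcp_pos: [0.5455, -0.0028, 0.2308]
tool_rot: [-1.567, -0.117, 0.118]
ft_force: [0.1, 0.4, -0.3]
finger_gap: 0.0297
```

```bash
python3 go.py .589 -.127 .15 .135
```

```text
t 3.1 tcp [ 0.5455 -0.0028  0.2308] th 0.1499 gap 0.0297 F [ 0.1   0.36 -0.35]
rows now-frame [ 1.22  4.03 -6.47] target-frame [ 1.32  4.04 -6.45] yaw 0.1
```

{"name": "send_rows", "arguments": {
  "hand": [35,35,35,35,35],
  "dp": [
    [0.25,0,-1],
    [0.25,0,-1],
    [0.25,0,-1],
    [0.25,0,-1],
    [0.2,0,-1]
  ],
  "yaw": [0.1,0,0,0,0]
}}

```text
clock: 3.6
tcp_pos: [0.5832, -0.0988, 0.2309]
tool_rot: [-1.568, -0.106, 0.107]
ft_force: [0.5, 0.2, 0.0]
finger_gap: 0.0298
```

{"name": "send_rows", "arguments": {
  "hand": [35,35,35,35],
  "dp": [
    [0.1,0.5,-1],
    [0,1,-0.45],
    [0,1,0],
    [0,0.5,0]
  ],
  "yaw": [0,0,0,0]
}}

```text
clock: 4.0
tcp_pos: [0.5876, -0.1268, 0.1681]
tool_rot: [-1.567, -0.102, 0.108]
ft_force: [0.6, -0.5, -0.1]
finger_gap: 0.0301
```

```bash
python3 go.py .589 -.127 .05 .135; python3 - <<'E'
from h import *
c=manip.camera("wrist");cv2.imwrite("pics/w1.png",c["pixels"]);np.save("w1.npy",c,allow_pickle=True)
E
```

```text
t 4.0 tcp [ 0.5876 -0.1268  0.1681] th 0.1341 gap 0.0301 F [ 0.57 -0.47 -0.13]
rows now-frame [ 0.09  5.9  -0.03] target-frame [ 0.07  5.9  -0.02] yaw -0.01
```

View pics/w1.png

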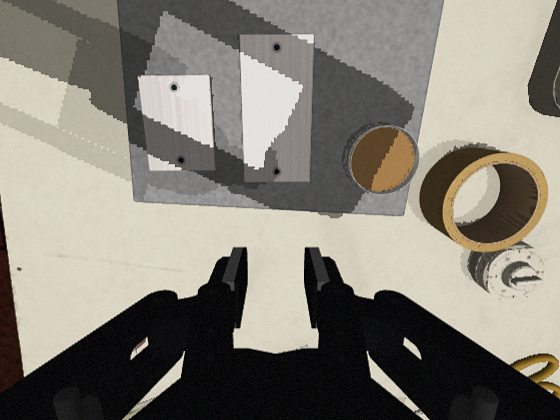

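The wrist view shows the long plate's trailing corners at about (242,181) and (310,182), and its leading corners at (240,35) and (313,35). The ledge's right corners are at (134,201) and (405,215). The fingers are centred on the plate.

```bash
python3 - <<'E'
from h import *
c=np.load("w1.npy",allow_pickle=True).item()
p=ray(c,[(242,181),(310,182),(313,35),(240,35)],.046);print(p.round(4),np.linalg.norm(p-np.roll(p,-1,0),axis=1).round(4))
e=p[2]-p[1]+p[3]-p[0];print("yaw",np.arctan2(-e[0],e[1]),np.arctan2(*(p[1]-p[0])[[1,0]]))
q=ray(c,[(134,201),(405,215),(118,0),(443,0)],.04);print(q.round(4),np.linalg.norm(q[1]-q[0]))
for i,j in((0,2),(1,3)): e=q[j]-q[i];print(np.arctan2(-e[0],e[1]))
print(np.arctan2(*(q[1]-q[0])[[1,0]]))
E
```

```text
[[ 0.5544 -0.1111  0.046 ]
 [ 0.6152 -0.1038  0.046 ]
 [ 0.5979  0.0127  0.046 ]
 [ 0.5409  0.0051  0.046 ]] [0.0613 0.1178 0.0576 0.117 ]
yaw 0.13120973234987804 0.11945287250809264
[[ 0.4551 -0.145   0.04  ]
 [ 0.7108 -0.1243  0.04  ]
 [ 0.4427  0.0181  0.04  ]
 [ 0.695   0.0518  0.04  ]] 0.2565397910934269
0.07577683774891024
0.08936858219704681
0.08080837608984123
```

{"name": "send_rows", "arguments": {
  "hand": [35,35,35,35,35],
  "dp": [
    [0,1,0],
    [0,1,0],
    [0,1,0],
    [0,1,0],
    [0,1,0]
  ],
  "yaw": [0,0,0,0,0]
}}

```text
clock: 4.55
tcp_pos: [0.5894, -0.1262, 0.0712]
tool_rot: [-1.568, -0.107, 0.106]
ft_force: [-0.4, 0.2, 0.7]
finger_gap: 0.0295
```

{"name": "send_rows", "arguments": {
  "hand": [35,35,35,35],
  "dp": [
    [0,0.8,0],
    [0,0.2,0],
    [0,0.1,0],
    [0,0,0]
  ],
  "yaw": [0,0,0,0]
}}

```text
clock: 4.95
tcp_pos: [0.5895, -0.1264, 0.0501]
tool_rot: [-1.569, -0.107, 0.105]
ft_force: [-0.5, 0.6, -0.3]
finger_gap: 0.0304
```

{"name": "send_rows", "arguments": {
  "hand": [35,35,35],
  "dp": [
    [0,0.05,0],
    [0,0.05,0],
    [0,0,0]
  ],
  "yaw": [0,0,0]
}}

```text
clock: 5.25
tcp_pos: [0.5892, -0.1263, 0.0477]
tool_rot: [-1.568, -0.107, 0.106]
ft_force: [0.5, 0.0, -0.5]
finger_gap: 0.0296
```

{"name": "send_rows", "arguments": {
  "hand": [35,35,35,35,35],
  "dp": [
    [0,0.05,0],
    [0,0.05,0],
    [0,0.05,0],
    [0,0.05,0],
    [0,0,0]
  ],
  "yaw": [0,0,0,0,0]
}}

```text
clock: 5.75
tcp_pos: [0.5887, -0.1261, 0.043]
tool_rot: [-1.568, -0.106, 0.106]
ft_force: [0.1, -0.1, -0.3]
finger_gap: 0.0297
```

```bash
python3 go.py .589 -.127 .04 .135
```

```text
t 5.75 tcp [ 0.5887 -0.1261  0.043 ] th 0.135 gap 0.0297 F [ 0.06 -0.1  -0.26]
rows now-frame [ 0.01  0.15 -0.05] target-frame [ 0.01  0.15 -0.05] yaw 0.0
```

{"name": "send_rows", "arguments": {
  "hand": [35,35,35],
  "dp": [
    [0,0.05,0],
    [0,0.05,0],
    [0,0,0]
  ],
  "yaw": [0,0,0]
}}

```text
clock: 6.05
tcp_pos: [0.5887, -0.1262, 0.0411]
tool_rot: [-1.568, -0.106, 0.106]
ft_force: [0.5, 0.6, -0.0]
finger_gap: 0.0301
```

{"name": "send_rows", "arguments": {
  "hand": [35,35],
  "dp": [
    [0,0.05,0],
    [0,0,0]
  ],
  "yaw": [0,0]
}}

```text
clock: 6.25
tcp_pos: [0.5888, -0.1262, 0.0402]
tool_rot: [-1.568, -0.106, 0.106]
ft_force: [0.4, -0.2, -0.5]
finger_gap: 0.0298
```

{"name": "send_rows", "arguments": {
  "hand": [35,35],
  "dp": [
    [0,0.05,0],
    [0,0,0]
  ],
  "yaw": [0,0]
}}

```text
clock: 6.45
tcp_pos: [0.589, -0.1263, 0.0396]
tool_rot: [-1.568, -0.106, 0.106]
ft_force: [-1.7, -0.1, 3.2]
finger_gap: 0.0301
```

{"name": "send_rows", "arguments": {
  "hand": [35,35],
  "dp": [
    [0,0.05,0],
    [0,0,0]
  ],
  "yaw": [0,0]
}}

```text
clock: 6.65
tcp_pos: [0.5891, -0.1262, 0.0396]
tool_rot: [-1.568, -0.106, 0.106]
ft_force: [-5.4, 2.7, 11.5]
finger_gap: 0.0296
```

{"name": "send_rows", "arguments": {
  "hand": [35,35,35,35,35],
  "dp": [
    [0,-0.2,0],
    [0,0,0.25],
    [0,0,0.25],
    [0,0,0.25],
    [0,0,0.25]
  ],
  "yaw": [0,0,0,0,0]
}}

```text
clock: 7.15
tcp_pos: [0.5862, -0.106, 0.0422]
tool_rot: [-1.568, -0.106, 0.106]
ft_force: [-0.4, -1.4, 1.9]
finger_gap: 0.0301
```

{"name": "send_rows", "arguments": {
  "hand": [35,35,35,35,35],
  "dp": [
    [0,0,0.25],
    [0,0,0.25],
    [0,0,0.25],
    [0,0,0.25],
    [0,0,0.25]
  ],
  "yaw": [0,0,0.05,0.05,0.05]
}}

```text
clock: 7.65
tcp_pos: [0.5828, -0.0811, 0.0422]
tool_rot: [-1.569, -0.088, 0.088]
ft_force: [-0.5, -1.5, 0.9]
finger_gap: 0.03
```

```bash
python3 go.py .5724 .0523 .042 .081; python3 - <<'E'
from h import *
c=manip.camera("wrist");cv2.imwrite("pics/w2.png",c["pixels"]);np.save("w2.npy",c,allow_pickle=True)
E
```

```text
t 7.65 tcp [ 0.5828 -0.0811  0.0422] th 0.1119 gap 0.03 F [-0.49 -1.49  0.91]
rows now-frame [0.23 0.01 6.69] target-frame [0.02 0.01 6.69] yaw 0.21
```

View pics/w2.png

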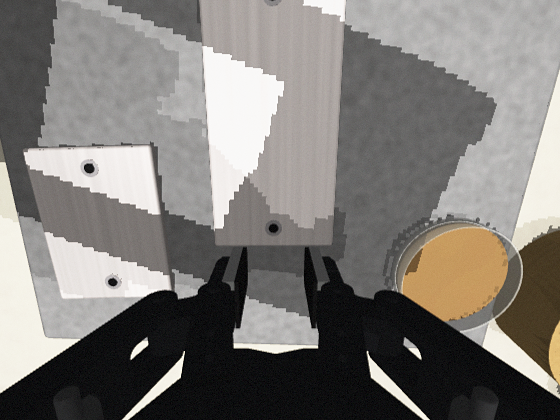

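The fingers push flush on the long plate's trailing edge, about (216–332, 246). The short plate is clear to the left, with its right edge near (165,290). I'll keep pushing.

{"name": "send_rows", "arguments": {
  "hand": [35,35,35,35,35],
  "dp": [
    [0.01,0,0.3],
    [0.01,0,0.3],
    [0,0,0.3],
    [0,0,0.3],
    [0,0,0.3]
  ],
  "yaw": [0.05,0.05,0.05,0.05,0]
}}

```text
clock: 8.2
tcp_pos: [0.5803, -0.0511, 0.0422]
tool_rot: [-1.57, -0.064, 0.065]
ft_force: [0.4, -0.6, 0.1]
finger_gap: 0.0296
```

{"name": "send_rows", "arguments": {
  "hand": [35,35,35,35,35],
  "dp": [
    [0,0,0.3],
    [0,0,0.3],
    [0,0,0.3],
    [0,0,0.3],
    [0,0,0.3]
  ],
  "yaw": [0,0,0,0,0]
}}

```text
clock: 8.7
tcp_pos: [0.5779, -0.0213, 0.0423]
tool_rot: [-1.57, -0.065, 0.065]
ft_force: [0.1, -0.6, -0.3]
finger_gap: 0.0297
```

{"name": "send_rows", "arguments": {
  "hand": [35,35,35,35,35],
  "dp": [
    [0,0,0.3],
    [0,0,0.3],
    [0,0,0.3],
    [0,0,0.25],
    [0,0,0.2]
  ],
  "yaw": [0,0,0,0,0]
}}

```text
clock: 9.2
tcp_pos: [0.5757, 0.0056, 0.0423]
tool_rot: [-1.57, -0.065, 0.065]
ft_force: [-0.2, -0.8, -0.2]
finger_gap: 0.03
```

{"name": "send_rows", "arguments": {
  "hand": [35,35,35,35],
  "dp": [
    [0,0,0.25],
    [0,0,0.2],
    [0,0,0.1],
    [0,0,0]
  ],
  "yaw": [0,0,0,0]
}}

```text
clock: 9.6
tcp_pos: [0.5748, 0.0164, 0.0423]
tool_rot: [-1.57, -0.065, 0.065]
ft_force: [0.1, -0.9, -0.1]
finger_gap: 0.0298
```

```bash
python3 go.py .5724 .0523 .042 .081; python3 - <<'E'
from h import *
for n in("wrist","top"):
    c=manip.camera(n);cv2.imwrite(f"pics/{n}3.png",c["pixels"]);np.save(n+"3.npy",c,allow_pickle=True)
a=cv2.imread("pics/top3.png")[130:290,170:370]
cv2.imwrite("pics/top3c.png",cv2.resize(a,None,fx=3.5,fy=3.5))
E
```

```text
t 9.6 tcp [0.5748 0.0164 0.0423] th 0.0828 gap 0.0298 F [ 0.09 -0.85 -0.07]
rows now-frame [0.03 0.01 1.8 ] target-frame [0.03 0.01 1.8 ] yaw 0.01
```

View pics/top3c.png

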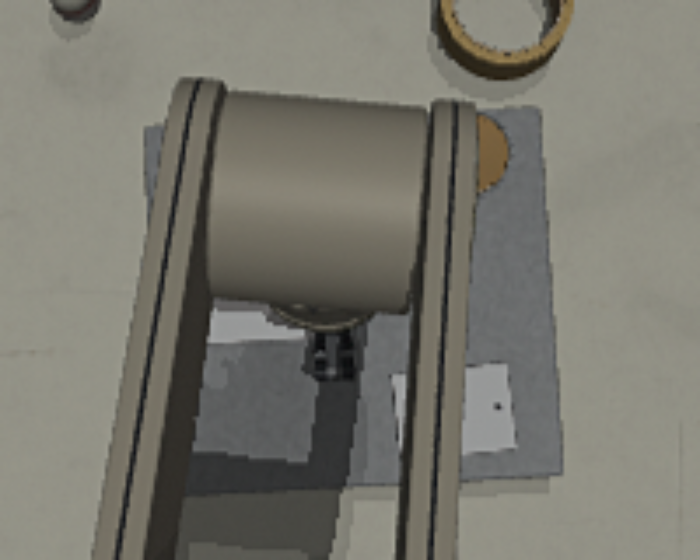

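View pics/wrist3.png

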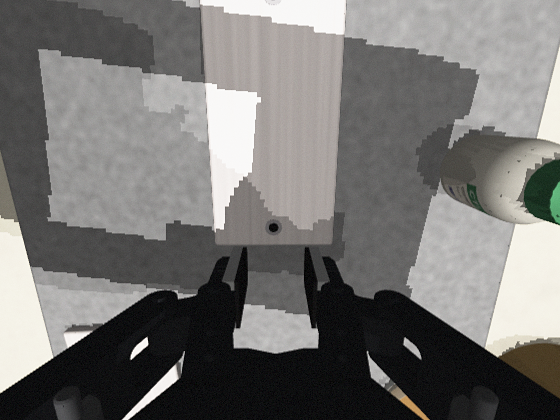

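In the wrist view the plate is still flush on the fingers, with its trailing edge from (216,245) to (333,244). The bottle at (500,180) is clear. The arm hides the plate in the top view.

```bash
python3 - <<'E'
from h import *
c=np.load("wrist3.npy",allow_pickle=True).item()
p=ray(c,[(216,245),(333,244),(345,40),(203,40)],.046)
a=.081;C=np.array([.5724,.0032]);u=np.array([[np.cos(a),np.sin(a)],[-np.sin(a),np.cos(a)]])
q=(p[:,:2]-C)@u.T;print(q.round(4),"target trailing y' .060");
for i,j in((0,3),(1,2)): e=q[j]-q[i];print("yaw rel",np.arctan2(-e[0],e[1]))
print((manip.observe()["tcp_pos"][:2]-C)@u.T)
E
```

```text
[[-0.0268  0.0255]
 [ 0.0319  0.0261]
 [ 0.0316  0.1174]
 [-0.0271  0.1173]] target trailing y' .060
yaw rel 0.0031608713629917764
yaw rel 0.002502219860805505
[0.00351772 0.01262932]
```

{"name": "send_rows", "arguments": {
  "hand": [35,35,35,35,35],
  "dp": [
    [0,0,0.2],
    [0,0,0.25],
    [0,0,0.25],
    [0,0,0.25],
    [0,0,0.25]
  ],
  "yaw": [0,0,0,0,0]
}}

```text
clock: 10.2
tcp_pos: [0.5728, 0.0405, 0.0423]
tool_rot: [-1.57, -0.065, 0.065]
ft_force: [0.6, -1.8, 0.7]
finger_gap: 0.0296
```

{"name": "send_rows", "arguments": {
  "hand": [35,35,35,35,35],
  "dp": [
    [0,0,0.2],
    [0,0,0.15],
    [0,0,0.1],
    [0,0,0.05],
    [0,0,0]
  ],
  "yaw": [0,0,0,0,0]
}}

```text
clock: 10.7
tcp_pos: [0.572, 0.0501, 0.0423]
tool_rot: [-1.57, -0.065, 0.065]
ft_force: [1.2, -0.2, -0.1]
finger_gap: 0.0299
```

{"name": "send_rows", "arguments": {
  "hand": [35,35,35,35,35],
  "dp": [
    [0,0,-0.4],
    [0,0,-0.8],
    [0,-0.5,-0.3],
    [0,-1,0],
    [0,-1,0]
  ],
  "yaw": [0,0,0,0,0]
}}

```text
clock: 11.2
tcp_pos: [0.5743, 0.0187, 0.0932]
tool_rot: [-1.57, -0.063, 0.064]
ft_force: [0.9, 0.2, -0.1]
finger_gap: 0.0299
```

{"name": "send_rows", "arguments": {
  "hand": [35,35,35,35,35],
  "dp": [
    [0,-1,-0.5],
    [0,-1,-1],
    [0,-1,-1],
    [0,-1,-1],
    [0,0,-1]
  ],
  "yaw": [0,0,0,0,0]
}}

```text
clock: 11.7
tcp_pos: [0.584, -0.0718, 0.1772]
tool_rot: [-1.571, -0.069, 0.059]
ft_force: [0.7, -0.3, -0.1]
finger_gap: 0.0298
```

{"name": "send_rows", "arguments": {
  "hand": [35,35,35,35,35],
  "dp": [
    [0,0,-1],
    [0,0,-1],
    [0,0,-1],
    [0,0,-1],
    [0,0,-1]
  ],
  "yaw": [0,0,0,0,0]
}}

```text
clock: 12.2
tcp_pos: [0.5901, -0.1712, 0.1731]
tool_rot: [-1.57, -0.065, 0.064]
ft_force: [0.0, 0.8, 0.2]
finger_gap: 0.0299
```

{"name": "send_rows", "arguments": {
  "hand": [35,35,35,35,35],
  "dp": [
    [0,0,-1],
    [0,0,-1],
    [0,0,-1],
    [0,0,-1],
    [0,0,-0.5]
  ],
  "yaw": [0,0,0,0,0]
}}

```text
clock: 12.7
tcp_pos: [0.5975, -0.2613, 0.1722]
tool_rot: [-1.57, -0.064, 0.064]
ft_force: [0.4, 0.3, 0.3]
finger_gap: 0.0301
```

```bash
python3 - <<'E'
from h import *
for n in("wrist","top"):
    c=manip.camera(n);cv2.imwrite(f"pics/{n}4.png",c["pixels"]);np.save(n+"4.npy",c,allow_pickle=True)
a=cv2.imread("pics/top4.png")[130:290,170:370]
cv2.imwrite("pics/top4c.png",cv2.resize(a,None,fx=3.5,fy=3.5))
E
```

```text
(no output)
```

View pics/top4c.png

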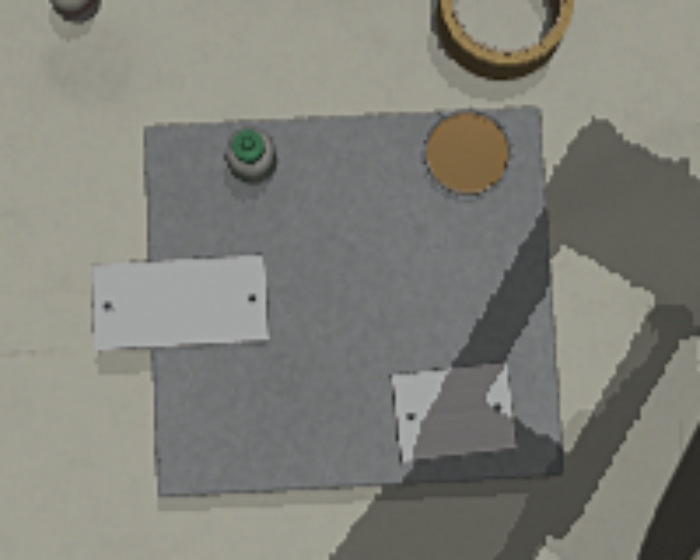

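The plate (crop about 94–267 × 257–349) overhangs the ledge's left edge, which is at about x=151. Next I'll check it numerically.

```bash
python3 - <<'E'
from h import *
c=np.load("top4.npy",allow_pickle=True).item()
f=lambda pts:np.array([(x/3.5+170-.36,y/3.5+130-.36) for x,y in pts])
a=.081;C=np.array([.5724,.0032]);u=np.array([[np.cos(a),np.sin(a)],[-np.sin(a),np.cos(a)]])
p=ray(c,f([(92,265),(265,256),(268,340),(95,349)]),.046)[:,:2];q=(p-C)@u.T
print(q.round(4),q.mean(0))
for i,j in((1,0),(2,3)): e=q[j]-q[i];print("yaw rel",np.arctan2(-e[0],e[1]).round(4),np.linalg.norm(e).round(4))
s=ray(c,f([(144,128),(158,495)]),.04)[:,:2];print("ledge end",((s-C)@u.T).round(4))
l=ray(c,f([(144,128),(541,107),(563,474),(158,495)]),.04)[:,:2]
print("ledge edge yaws",[np.arctan2(-(l[i]-l[j])[0],(l[i]-l[j])[1]).round(4) for i,j in((0,1),(3,2))],[np.arctan2((l[i]-l[j])[1],(l[i]-l[j])[0]).round(4) for i,j in((0,3),(1,2))])
# depth flatness
m=np.zeros(c["depth"].shape,np.uint8);cv2.fillPoly(m,[f([(100,272),(258,264),(261,334),(102,342)]).astype(np.int32)],255)
P=cloud(c)[(m>0)&(c["depth"]>0)];A=np.c_[P[:,:2],np.ones(len(P))];print("plane",np.linalg.lstsq(A,P[:,2],rcond=None)[0].round(4),P[:,2].mean())
E
```

```text
[[ 0.0318  0.1779]
 [ 0.0317  0.0581]
 [-0.0267  0.0587]
 [-0.0266  0.1778]] [0.00257013 0.11811563]
yaw rel -0.0004 0.1198
yaw rel -0.0012 0.1191
ledge end [[ 0.1278  0.1392]
 [-0.1285  0.1392]]
ledge edge yaws [np.float64(0.0828), np.float64(0.0782)] [np.float64(0.0807), np.float64(0.0731)]
plane [-0.0007  0.0035  0.0467] 0.04676151598575735
```

```bash
python3 -c "
from rig import manip
s=manip.observe();print(s['clock'],s['ft_force'],manip.sign_off())"
```

```text
the job is handed in; nothing more can be done
12.8 [-0.49199998  0.86523521 -0.64649881] None
```

I pushed the long plate along the ledge with two part-open fingertips on its trailing end, then backed the arm off to the right of the ledge and handed the job in at 12.8 s.

**Plate:** in the last top view it overhangs the left end by about 38.6 mm, which is 32% of its length. It points along the ledge to within about 0.001 rad in that measurement; the ledge's own edges differ from each other by up to about 0.01 rad. The depth readings show it lying flat, with its top at about 47 mm (nominal 46 mm).

**Forces:** the push itself read under about 2.5 N. The highest wrist reading was about 13 N, when I first touched the fingertips down on bare ledge to find its height.

**Other objects:** by eye, the short plate, dish and bottle look unmoved in the last top view. I did not measure their positions again, and the clip and marker lay outside that crop, so I did not recheck them; the arm passed well above the clip's side of the table.

No check failed or disagreed.

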